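# Fold away the empty recipe stand

## Robot

A 6-joint arm with a two-finger parallel gripper is mounted at the origin on the work surface. World frame = base frame: x ahead of the robot, y to its left, z up, the work surface at z = 0. Lengths are in m, angles in rad, forces in N, time in s.
With the tool pointing down it reaches from about 0.25 to 0.725 m from the base axis. Payload 4 kg.
Tool frame: the origin (TCP) lies midway between the tips of the shut fingers; the grasp point (between the pads) lies bot.pinch_z behind it (bot.pinch_z is the distance from the TCP to the grasp point, in m); z points along the fingers, y is the line along which they close (so a half turn about z gives the same grasp; the last joint's range is limited). The gripper opens to 85 mm and grips with 20 to 120 N. Pads are 22 mm wide; open, the fingers measure 114 mm over their backs; the gripper's body (76 mm by 85 mm) begins 54 mm behind the grasp point. The pads swing forward as they close: fully open they stand 13 mm farther back than shut.
Start: joints at [1.136, 0.241, 0.005, 1.335, 0, 1.571], TCP at [0.211, 0.453, 0.231] pointing down, gripper open.
Joint ranges: [-2.72, 2.72], [-1.05, 1.87], [-1.09, 1.28], [-1.99, 2.15], [-1.42, 1.44], [-3.14, 3.14]. Speed limits (rad/s): [2.79, 2.79, 3.14, 3.14, 3.14, 3.14].

## Interface

Orientations are given as a unit quaternion [x, y, z, w].
In Python, from workcell import bot gives the robot as it stands.
- The arm moves only by the tool send_path, called as name(argument=value, ...), one argument or row to a line, values as JSON. Schema: {"type":"object","properties":{"steps":{"type":"array","items":{"type":"object","properties":{"turn_vec":{"type":"array","items":{"type":"number"},"minItems":3,"maxItems":3},"d":{"type":"array","items":{"type":"number"},"minItems":3,"maxItems":3},"aperture":{"type":"number"}},"additionalProperties":false,"required":["aperture"]},"minItems":1,"maxItems":10},"only":{"type":"string"},"quiet":{"type":"boolean"},"lines":{"type":"string"}},"required":["steps"],"additionalProperties":false}. steps is a list of rows, 1 to 10 of them, each an object with the fields turn_vec (a list: a rotation vector rx, ry, rz in fractions of the full range, 1 being pi rad), d (a list: dx, dy, dz in a scale on which 1.0 is 750 mm), aperture (the finger opening in m); a field left out counts as zero (the opening has to be given); each row is the pose to reach, as a shift and turn from the pose commanded when the call began, along the tool's axes at that moment; what a row does not reach only later rows make up. A row lasts 1/8 s, in which the tool goes at most 0.0625 m and 0.188 rad, less where a joint would pass 70% of its speed; a pose out of reach is approached as far as the arm can. The fingers move at their own pace and stop on an object; the grip force is fixed at half the most. Time passes only in rows, so rows that do not move let the fingers close. The tool returns the time, the measured TCP pose, the force, the opening and the grip force at its end. only (a regular expression) keeps the lines of the reply that match it, lines (a string "A,B") keeps lines A to B, and quiet returns only ok. No shift or turn number may pass 1 either way. Input that does not fit is refused with a message, and nothing moves.
- bot.get_obs(): the state, without advancing time (a new reading comes with each control period).
- bot.camera(name): name is "scene" or "top"; returns the picture (400x640x3 uint8, red, green, blue); there is no depth.
- bot.calibration(name): a dict with "mtx" (3x3 intrinsics, pixels), "R" (3x3) and "t" (3): a world point X has camera coordinates R X + t. Camera axes: x right, y down, z forward; pixel columns grow to the right and rows downward; lengths in m; the calibration is good to about 2 mm. A picture is of the moment at which its call begins. calibration takes no time and is no camera call.
- bot.job_done(): hands the job in; it is judged then, once.
The state is a dict: "clock": time; "joint_pos": joint angles; "joint_vel": joint speeds; "tau": joint torques, N m; "eef_pos": TCP position; "tool_rot": TCP orientation; "ft_force": force on the tool from outside, world axes, zero at the start; "ft_torque": the same for the moment, N m; "grip_width": finger opening in m; "grasp_force": force on a finger pad.
Only numpy, scipy, OpenCV 4.12 (cv2) and the standard library are available. Lean on these libraries where they do the work, as an engineer would, in place of code of your own. Each camera call takes 0.05 s, during which the arm holds its last target. There are 200 camera calls.

## Task

Fold down the empty recipe stand on the kitchen counter: its backrest is held up by a ratchet, so first flip the stand's red pawl lever all the way over to its released side, then push the backrest backward until it lies flat on its base. Leave the lever flipped over, and do not touch the other stand, the one that holds the tablet.

Things in the scene. Friction and masses are not known exactly. Their poses are not given: they have to be found in the camera images.
- recipe_stand: EMPTY wooden stand, fixed. Origin: on the counter, mid-width; x from reading side (robot's) to back, y left, z up; mm. Base x -90..110, y +-85, top z 36. Backrest: pale panel 170 long, 170 wide, hinged along y at x -85, z 42; reading face 6 off the hinge line, with a ledge 30 high at its foot. On its left: ratchet wheel, radius 34 about the hinge, y 96..106, and red pawl lever.
- backrest (a joint): Its backrest's angle, rad: 0 = flat backward on the base (stop), 1.27 = steepest (stop); starts 1.0 to 1.24. A point s up the hinge line's plane: stand x -85 + s cos, z 42 + s sin (mm). Pawl engaged: held at 0.97 (do not force it). Pawl above 0.4: moves freely. Stiff hinge (0.5 N m plus panel weight): stays where left, up to 10 N at mid-panel moves it.
- pawl (a joint): Its red lever's angle, rad: about 0 = engaged, leaning to the front; 0.9 = released, leaning to the back (stop). Pivot along y at stand x -27, z 92 mm. The lever rises at y 151 mm to a red ball, 20 mm thick, its centre at x -27 + 80 sin(pawl - 0.45), z 92 + 80 cos(pawl - 0.45) mm. Push the ball to the back with 1 to 2 N; it stays where left.
- tablet_stand: The OTHER stand, fixed, same make, size and red lever, but with a white-framed tablet with a blue and orange screen (195 x 145 x 9 mm) on its raised backrest, its top standing 37 mm above the wood, up to 260 mm over the counter. Origin and axes as for recipe_stand. Not to be touched.

How it is judged:
On the way, in this order (a step that is already met when the one before it is completed fails the run):
1. the empty stand's pawl lever is flipped to its released side while its backrest is still up (value of joint pawl above 0.65 rad and value of joint backrest above 0.8 rad), for 0.2 s.
2. the backrest is folded down flat (value of joint backrest below 0.175 rad), for 0.2 s.
At the end, for the whole second after the job is handed in: the empty stand's backrest lies within 10 degrees (0.175 rad) of flat and is at rest, and its pawl lever is still flipped to the released side (above 0.65 rad) (value of joint backrest below 0.175 rad and value of joint pawl above 0.65 rad and velocity of joint backrest between -0.05 and 0.05 rad/s); the robot touches nothing.
It fails at once if the backrest is forced down past the engaged pawl (value of joint backrest below 0.8 rad and value of joint pawl below 0.2 rad).
It fails at once if the stand with the tablet is touched (contact force between any of the fingers, the arm and tablet_stand above 1 N).
It also fails if it takes over 43 s, if anything falls off the work surface, if the arm or the gripper's body presses on something with over 40 N, if the wrist force passes 120 N, or if a joint passes its speed limit or range.

## Working session

There is one attempt and no reset: what is moved stays moved. The work goes in short steps, Python scripts to look and compute and a tool call to move; the robot and the scene stay as the last step left them, time stands still between calls to the robot, and variables do not carry over. Pictures are saved under pics/ and viewed, at most 10 in all, crops included, and the job is handed in when it is done.

```bash
mkdir -p pics; ls; python3 - <<'E'
from workcell import bot
import cv2,numpy as np
for n in("scene","top"):
    im=bot.camera(n); cv2.imwrite(f"pics/{n}0.png",im[:,:,::-1]); c=bot.calibration(n)
    print(n,np.round(c["mtx"],1).tolist(),np.round(-c["R"].T@c["t"],3),np.round(c["R"],2).tolist())
o=bot.get_obs();print(o["eef_pos"],o["tool_rot"],o["clock"],bot.pinch_z)
E
```

```text
pics
workcell.py
scene [[400.3, 0.0, 307.7], [0.0, 400.3, 202.4], [0.0, 0.0, 1.0]] [ 1.006 -0.179  0.687] [[0.36, 0.93, 0.0], [0.74, -0.28, -0.61], [-0.57, 0.22, -0.79]]
top [[422.5, 0.0, 318.1], [0.0, 422.5, 199.6], [0.0, 0.0, 1.0]] [0.403 0.008 0.881] [[0.05, -1.0, 0.0], [-0.98, -0.05, -0.2], [0.2, 0.01, -0.98]]
[0.21036228 0.45297298 0.23048853] [ 2.15683074e-01  9.76462947e-01 -9.38060204e-04 -2.09505602e-04] 0.1 0.0187
```

View pics/scene0.png

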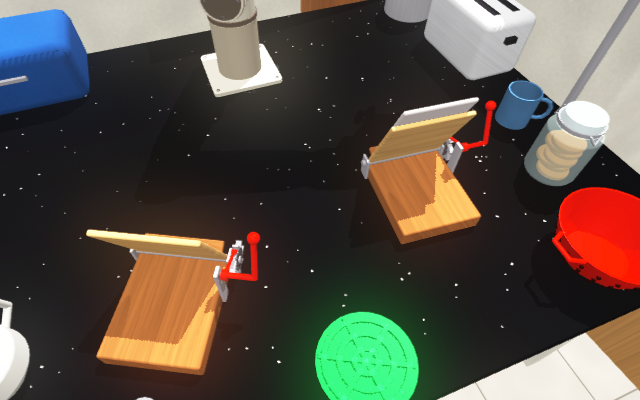

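View pics/top0.png

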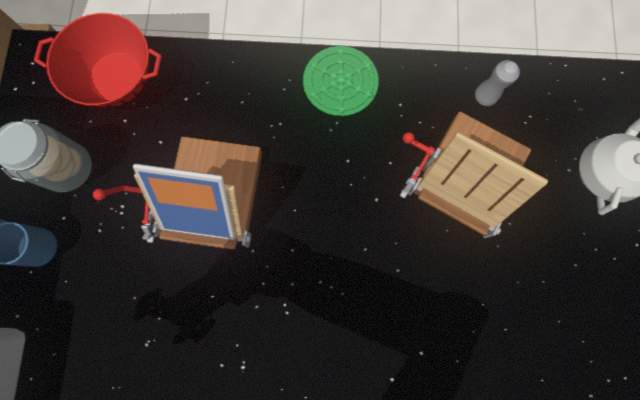

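The scene picture shows the empty stand at lower left, with its ball near (253,239). In the top picture it is at right, ball near (408,138). The tablet stand is on the other side, so I'll leave that area alone. Next I'll zoom in on the empty stand.

```bash
cat > h.py <<'E'
import cv2,numpy as np
from workcell import bot
C={n:bot.calibration(n) for n in("scene","top")}
def ray(n,p):
    c=C[n]; d=c["R"].T@np.linalg.inv(c["mtx"])@np.array([p[0],p[1],1.]); return -c["R"].T@c["t"],d
def plane(n,p,z):
    o,d=ray(n,p); return o+d*(z-o[2])/d[2]
def tri(ps,pt):
    P=[C[n]["mtx"]@np.c_[C[n]["R"],C[n]["t"]] for n in("scene","top")]
    X=cv2.triangulatePoints(*P,np.array(ps,float).reshape(2,1),np.array(pt,float).reshape(2,1))
    return X[:3,0]/X[3,0]
def proj(n,X):
    c=C[n];q=c["mtx"]@(c["R"]@np.asarray(X)+c["t"]);return q[:2]/q[2]
def ball(n,im,box):
    x0,y0,x1,y1=box; r=im[y0:y1,x0:x1].astype(int)
    m=((r[...,0]>120)&(r[...,1]<60)&(r[...,2]<60)).astype(np.uint8)
    m=cv2.morphologyEx(m,cv2.MORPH_OPEN,cv2.getStructuringElement(cv2.MORPH_ELLIPSE,(7,7)))
    k,l,s,c=cv2.connectedComponentsWithStats(m); i=1+np.argmax(s[1:,4]); return c[i]+[x0,y0],s[i,4]
E
python3 - <<'E'
from h import *
s=cv2.imread("pics/scene0.png");t=cv2.imread("pics/top0.png")
a=cv2.resize(s[220:385,80:280],None,fx=3.9,fy=3.6,interpolation=cv2.INTER_CUBIC)
cv2.imwrite("pics/sc.png",cv2.resize(s[220:380,80:280],(800,600)[:1]+(640,))[:600])
cv2.imwrite("pics/tc.png",cv2.resize(t[105:245,390:560],(680,560)))
bs,n1=ball("scene",s[:,:,::-1],(230,220,280,290));bt,n2=ball("top",t[:,:,::-1],(390,120,450,200))
print(bs,n1,bt,n2,tri(bs,bt))
E
```

```text
Traceback (most recent call last):
  File "h.py", line 18, in ball
    k,l,s,c=cv2.connectedComponentsWithStats(m); i=1+np.argmax(s[1:,4]); return c[i]+[x0,y0],s[i,4]
                                                     ~~~~~~~~~^^^^^^^^^
ValueError: attempt to get argmax of an empty sequence
```

View pics/sc.png

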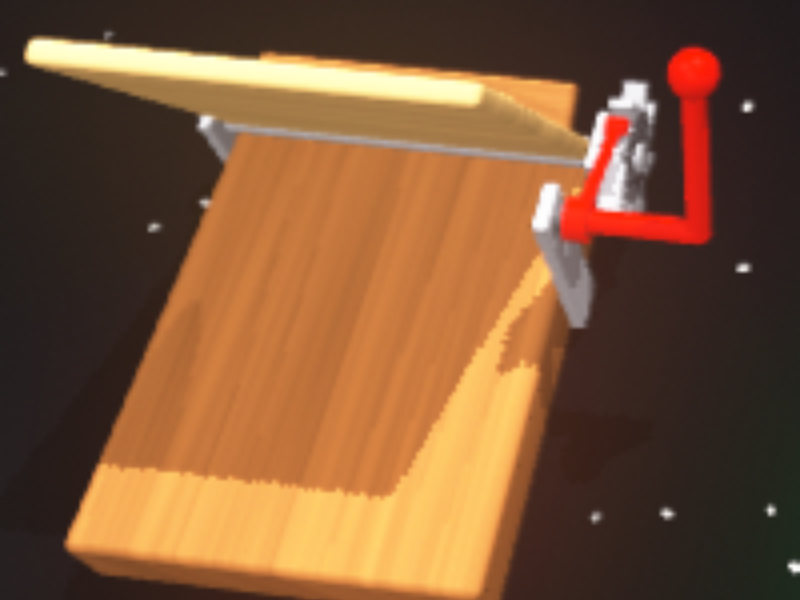

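View pics/tc.png

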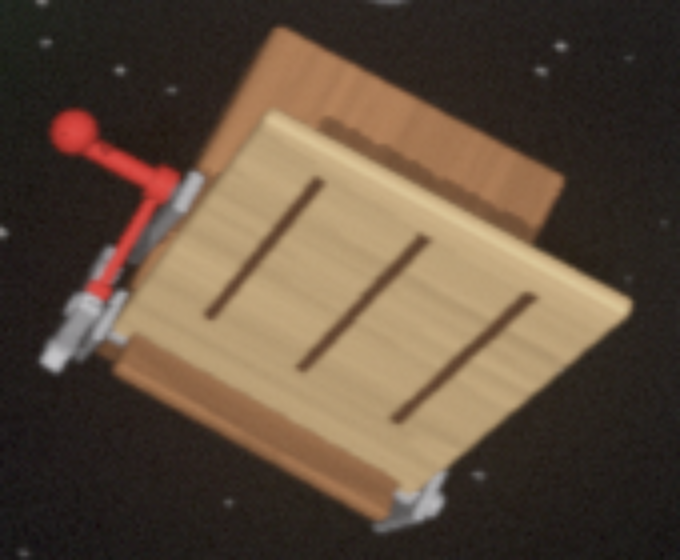

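The crops show these points (full-image pixels):
- **Scene:** ball (253.5,238.2), base back corners (96.5,356.5) and (199.5,369.5), panel top end roughly from (87,232) to (200,244).
- **Top:** ball (408.5,138), base back corners (460,111.8) and (530.8,150.5), panel top edge (458,133) to (547,181).

Both stands have their left side towards +y.

```bash
sed -i 's/>120)&(r\[...,1\]<60)&(r\[...,2\]<60)/>130)\&(r[...,1]<75)\&(r[...,2]<75)/; s/(7,7)/(5,5)/' h.py
python3 - <<'E'
from h import *
np.set_printoptions(precision=4,suppress=True)
s=cv2.imread("pics/scene0.png")[:,:,::-1];t=cv2.imread("pics/top0.png")[:,:,::-1]
for n,i,b in(("scene",s,(230,220,280,258)),("top",t,(395,125,420,150))):
    try: print(ball(n,i,b))
    except Exception as e: print(n,"fail")
B=tri((253.5,238.2),(408.5,138));print("ball",B)
bl=tri((199.5,369.5),(460,111.8));br=tri((96.5,356.5),(530.8,150.5));print("base",bl,br,np.linalg.norm(bl-br))
bl2,br2=[(plane("scene",a,.036)+plane("top",b,.036))/2 for a,b in(((199.5,369.5),(460,111.8)),((96.5,356.5),(530.8,150.5)))]
print(bl2,br2)
y=(bl2-br2);y[2]=0;y/=np.linalg.norm(y);x=np.array([y[1],-y[0],0]);O=(bl2+br2)/2-.11*x;O[2]=0
print("O",O,"yaw",np.arctan2(x[1],x[0]))
L=lambda p:np.array([(p-O)@x,(p-O)@y,p[2]])
print("ball local",L(B),"pawl",np.arctan2(L(B)[0]+.027,L(B)[2]-.092)+.45)
for ps,pt in(((87.5,230.5),(547.3,181)),((200,240.5),(458,133))):
    P=tri(ps,pt);l=L(P);print("panel top",P,l,np.arctan2(l[2]-.042,l[0]+.085))
# tablet stand ball etc
print("tablet ball",tri((491,105),(98.5,195)))
E
```

```text
(array([253.0136, 242.7964]), np.int32(221))
(array([410.5281, 139.2697]), np.int32(89))
ball [ 0.669  -0.1391  0.1656]
base [ 0.7842 -0.2759  0.0312] [ 0.7056 -0.4245  0.0302] 0.1681645229117658
[ 0.7841 -0.2747  0.036 ] [ 0.7061 -0.422   0.036 ]
O [ 0.6479 -0.2968  0.    ] yaw -0.4870648339616217
ball local [-0.0552  0.1493  0.1656] pawl 0.08399974473689514
panel top [ 0.5932 -0.3624  0.2012] [-0.0177 -0.0836  0.2012] 1.1708469954138325
panel top [ 0.6689 -0.2145  0.2023] [-0.02    0.0825  0.2023] 1.1855836260875188
tablet ball [0.5363 0.3956 0.1659]
```

```bash
cat >> h.py <<'E'
O=np.array([.6479,-.2968,0]);yw=-.487
ex=np.array([np.cos(yw),np.sin(yw),0]);ey=np.array([-ex[1],ex[0],0])
W=lambda x,y,z:O+x*ex+y*ey+np.array([0,0,z])
def loc(p): d=np.asarray(p)-O; return np.array([d@ex,d@ey,p[2]])
from scipy.spatial.transform import Rotation as Rn
def shift(p,f=None):
    o=bot.get_obs();R=Rn.from_quat(o["tool_rot"]).as_matrix();return R.T@(p-(o["eef_pos"] if f is None else f))
E
python3 - <<'E'
from h import *
np.set_printoptions(precision=4,suppress=True)
print("tablet base front",plane("top",(160,243),.036),plane("top",(236,247),.036), "tablet low edge",plane("top",(148,232),.08),plane("top",(232,239),.08))
print(Rn.from_quat(bot.get_obs()["tool_rot"]).as_matrix())
for p in([.26,.1,.25],W(-.11,.151,.25),W(-.11,.151,.15),W(-.014,.151,.15)): print(p,np.hypot(p[0],p[1]),shift(np.array(p)))
E
```

```text
tablet base front [0.469  0.3264 0.036 ] [0.4693 0.1741 0.036 ] tablet low edge [0.4851 0.3352 0.08  ] [0.4805 0.1744 0.08  ]
[[-0.907   0.4212 -0.0008]
 [ 0.4212  0.907  -0.0017]
 [ 0.     -0.0019 -1.    ]]
[0.26, 0.1, 0.25] 0.2785677655436824 [-0.1937 -0.2993 -0.0189]
[ 0.6214 -0.1119  0.25  ] 0.6313447406723832 [-0.6107 -0.3392 -0.0189]
[ 0.6214 -0.1119  0.15  ] 0.6313447406723832 [-0.6107 -0.339   0.0811]
[ 0.7062 -0.1568  0.15  ] 0.7233910712443242 [-0.7065 -0.344   0.0811]
```

Units first: shifts go in shares of 750 mm and turns go in shares of pi rad. So -0.3 m is -0.4, -0.25 m is -0.3333.

send_path(
  steps=[
    {"d":[-0.0467,-0.0667,-0.0253],"aperture":0},
    {"d":[-0.0933,-0.1333,-0.0253],"aperture":0},
    {"d":[-0.1333,-0.2,-0.0253],"aperture":0},
    {"d":[-0.1733,-0.2667,-0.0253],"aperture":0},
    {"d":[-0.2133,-0.3333,-0.0253],"aperture":0},
    {"d":[-0.2587,-0.4,-0.0253],"aperture":0},
    {"d":[-0.2587,-0.4,-0.0253],"aperture":0},
    {"d":[-0.2587,-0.4,-0.0253],"aperture":0},
  ],
)

```text
clock: 1.1
eef_pos: [0.2602, 0.0995, 0.2503]
tool_rot: [0.217, 0.976, 0.0, -0.0]
ft_force: [0.2, 0.4, -0.0]
grip_width: 0.0001
grasp_force: 0.0
```

```bash
python3 -c "
from h import *
print(shift(W(-.11,.151,.25)))"
```

```text
[-4.16632807e-01 -3.88932648e-02  1.25066826e-04]
```

To row units: -0.417 m is -0.556, -0.36 m is -0.48.

send_path(
  steps=[
    {"d":[-0.08,-0.008,0],"aperture":0},
    {"d":[-0.16,-0.016,0],"aperture":0},
    {"d":[-0.24,-0.0227,0],"aperture":0},
    {"d":[-0.32,-0.0293,0],"aperture":0},
    {"d":[-0.4,-0.0373,0],"aperture":0},
    {"d":[-0.48,-0.0453,0],"aperture":0},
    {"d":[-0.556,-0.052,0],"aperture":0},
    {"d":[-0.556,-0.052,0.0667],"aperture":0},
    {"d":[-0.556,-0.052,0.1333],"aperture":0},
    {"d":[-0.556,-0.052,0.1333],"aperture":0},
  ],
)

```text
clock: 2.35
eef_pos: [0.6189, -0.1071, 0.144]
tool_rot: [0.213, 0.977, -0.0, -0.006]
ft_force: [-1.4, 0.7, 0.2]
grip_width: -0.0001
grasp_force: 0.0
```

```bash
python3 -c "
from h import *
print(loc(bot.get_obs()['eef_pos']),shift(W(-.05,.151,.15)),shift(W(-.014,.151,.15)))"
```

```text
[-0.11440859  0.15403651  0.14401677] [-0.06404801 -0.00674212 -0.00677358] [-0.099986   -0.00880608 -0.00722192]
```

To row units: -0.096 m is -0.128, -0.09 m is -0.12.

send_path(
  steps=[
    {"aperture":0},
    {"d":[-0.0267,-0.0013,0],"aperture":0},
    {"d":[-0.0467,-0.0027,0],"aperture":0},
    {"d":[-0.0667,-0.0053,0],"aperture":0},
    {"d":[-0.0867,-0.0067,0],"aperture":0},
    {"d":[-0.1067,-0.008,0],"aperture":0},
    {"d":[-0.12,-0.0093,0],"aperture":0},
    {"d":[-0.128,-0.0107,0],"aperture":0},
    {"d":[-0.128,-0.0107,0],"aperture":0},
  ],
)

```text
clock: 3.48
eef_pos: [0.7069, -0.1589, 0.1523]
tool_rot: [0.215, 0.977, -0.0, 0.002]
ft_force: [-0.1, 0.4, -0.8]
grip_width: 0.0003
grasp_force: 0.0
```

```bash
python3 - <<'E'
from h import *
print(loc(bot.get_obs()['eef_pos']))
for n in("scene","top"): cv2.imwrite(f"pics/{n}1.png",bot.camera(n)[:,:,::-1])
s=cv2.imread("pics/scene1.png")[200:300,180:300];t=cv2.imread("pics/top1.png")[80:180,390:510]
cv2.imwrite("pics/c1.png",np.hstack([cv2.resize(s,(396,330)),cv2.resize(t,(396,330))]))
E
```

```text
[-0.01236451  0.14944394  0.15232115]
```

View pics/c1.png

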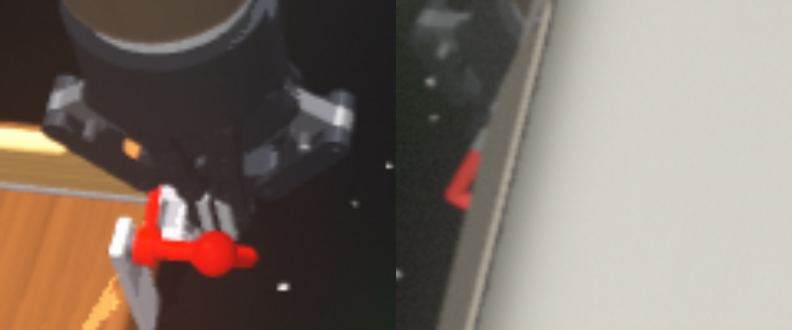

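The lever is flipped. The ball is now at about scene pixel (244.5,276.7), and the panel is still up. I'll work out the pawl angle from that pixel, then plan the retreat and the fold.

```bash
python3 - <<'E'
from h import *
np.set_printoptions(precision=4,suppress=True)
for p in(.5,.65,.8,.9): print(p,proj("scene",W(-.027+.08*np.sin(p-.45),.151,.092+.08*np.cos(p-.45))))
c=bot.get_obs()["eef_pos"]
for q in((-.11,.151,.15),(-.11,.151,.27),(-.11,0,.27),(-.1,0,.17)): print(q,shift(W(*q)))
E
```

```text
0.5 [249.0824 254.4793]
0.65 [247.5018 262.0783]
0.8 [246.0884 270.1915]
0.9 [245.2629 275.7672]
(-0.11, 0.151, 0.15) [0.0967 0.007  0.0014]
(-0.11, 0.151, 0.27) [ 0.0964  0.007  -0.1186]
(-0.11, 0, 0.27) [ 0.1044 -0.1438 -0.1187]
(-0.1, 0, 0.17) [ 0.0946 -0.1444 -0.0187]
```

To row units: -0.144 m is -0.192, -0.02 m is -0.0267.

send_path(
  steps=[
    {"d":[0.0667,0.0053,0],"aperture":0},
    {"d":[0.1333,0.0093,-0.0267],"aperture":0},
    {"d":[0.14,0.0067,-0.0667],"aperture":0},
    {"d":[0.14,-0.0667,-0.0667],"aperture":0},
    {"d":[0.14,-0.1333,-0.0533],"aperture":0},
    {"d":[0.1333,-0.192,-0.0267],"aperture":0},
    {"d":[0.1333,-0.192,-0.0267],"aperture":0},
    {"d":[0.1333,-0.192,-0.0267],"aperture":0},
    {"d":[0.1333,-0.192,-0.0267],"aperture":0},
  ],
)

```text
clock: 4.7
eef_pos: [0.5552, -0.2465, 0.1712]
tool_rot: [0.215, 0.977, -0.0, 0.001]
ft_force: [0.3, 0.0, 0.6]
grip_width: 0.0005
grasp_force: 0.0
```

```bash
python3 - <<'E'
from h import *
np.set_printoptions(precision=4,suppress=True)
print(loc(bot.get_obs()["eef_pos"]))
for q in((-51,0,164),(-23,0,144),(-4,0,112),(2,0,79),(-1,0,60),(-1,0,46)): print(q,shift(W(*np.array(q)/1e3)))
print(ball("scene",bot.camera("scene"),(225,240,275,300)))
E
```

```text
[-0.1055  0.0011  0.1712]
(-51, 0, 164) [-0.0543 -0.004   0.0073]
(-23, 0, 144) [-0.0822 -0.0055  0.0273]
(-4, 0, 112) [-0.1012 -0.0066  0.0594]
(2, 0, 79) [-0.1071 -0.0069  0.0924]
(-1, 0, 60) [-0.1041 -0.0067  0.1114]
(-1, 0, 46) [-0.1041 -0.0067  0.1254]
(array([239.3875, 274.5406]), np.int32(320))
```

To row units: 0.122 m is 0.1627, 0.111 m is 0.148.

send_path(
  steps=[
    {"d":[-0.06,-0.0053,0.0093],"aperture":0},
    {"d":[-0.08,-0.0067,0.0133],"aperture":0},
    {"d":[-0.096,-0.0067,0.024],"aperture":0},
    {"d":[-0.1107,-0.0067,0.0373],"aperture":0},
    {"d":[-0.124,-0.008,0.0573],"aperture":0},
    {"d":[-0.1347,-0.008,0.0787],"aperture":0},
    {"d":[-0.14,-0.0093,0.1],"aperture":0},
    {"d":[-0.1427,-0.0093,0.1227],"aperture":0},
    {"d":[-0.14,-0.0093,0.148],"aperture":0},
    {"d":[-0.1387,-0.0093,0.1627],"aperture":0},
  ],
)

```text
clock: 6.0
eef_pos: [0.6459, -0.2979, 0.0474]
tool_rot: [0.216, 0.976, -0.0, 0.0]
ft_force: [-5.1, 1.6, 54.0]
grip_width: -0.0001
grasp_force: 30.7
```

send_path(
  steps=[
    {"aperture":0},
    {"aperture":0},
  ],
)

```text
clock: 6.25
eef_pos: [0.6453, -0.2975, 0.0481]
tool_rot: [0.216, 0.976, 0.0, -0.0]
ft_force: [-0.6, -0.4, 5.0]
grip_width: 0.0
grasp_force: 2.2
```

```bash
python3 - <<'E'
from h import *
print(loc(bot.get_obs()["eef_pos"]))
for n in("scene",): cv2.imwrite(f"pics/{n}2.png",bot.camera(n)[:,:,::-1])
E
```

```text
[-0.00199533 -0.00188102  0.04808825]
```

View pics/scene2.png

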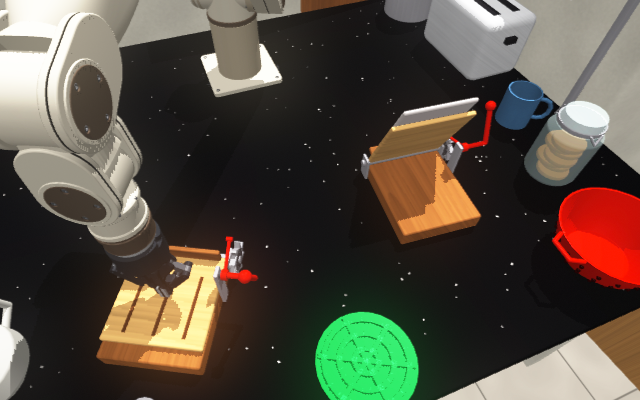

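The backrest now lies flat on its base, the ball is still on the released side near (245,277), and the tablet stand hasn't moved. I'll lift straight up.

To row units: -0.19 m is -0.2533, -0.15 m is -0.2.

send_path(
  steps=[
    {"d":[0,0,-0.04],"aperture":0},
    {"d":[0.0133,0,-0.12],"aperture":0},
    {"d":[0.0533,0,-0.2],"aperture":0},
    {"d":[0.1067,0,-0.2533],"aperture":0},
    {"d":[0.16,0,-0.2533],"aperture":0},
    {"d":[0.16,0,-0.2533],"aperture":0},
    {"d":[0.16,0,-0.2533],"aperture":0},
    {"d":[0.16,0,-0.2533],"aperture":0},
  ],
)

```text
clock: 7.3
eef_pos: [0.5376, -0.2475, 0.2374]
tool_rot: [0.216, 0.976, 0.0, -0.0]
ft_force: [1.0, 0.1, -0.5]
grip_width: -0.0
grasp_force: 0.0
```

```bash
python3 - <<'E'
from h import *
cv2.imwrite("pics/scene3.png",bot.camera("scene")[200:400,60:320,::-1])
E
```

```text
(no output)
```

View pics/scene3.png

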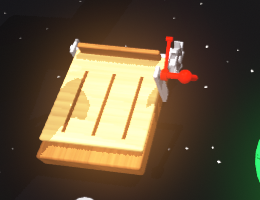

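The panel is flat, the lever is flipped (ball at crop (185,76), full image (245,276)), and the arm is clear.

```bash
python3 -c "
from workcell import bot
print(bot.job_done())"
```

```text
the job is handed in; nothing more can be done
None
```

I handed the job in at about 7.4 s: the empty stand's red lever is flipped to its released side (about 0.9 rad), its backrest lies flat, the arm is clear, and I kept away from the tablet stand; the hand-in returned no verdict.

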